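# Fit the missing ram to the doming press and hold it over the block

### The arm

A 7-joint arm with a two-finger parallel gripper is mounted at the origin on a cart in front of the work surface, level with it; the furniture and walls round the work are solid. World frame = base frame: x ahead of the robot, y to its left, z up, the work surface at z = 0. Lengths are in mm, angles in rad, forces in N, time in s.
With the tool pointing down it reaches from about 425 to 925 mm from the base axis. Payload 6.8 kg.
Tool frame: the origin (TCP) lies at the very end of the fingers, on their centre line; the grasp point (between the pads) lies 19 mm behind it; z points along the fingers, y is the line along which they close (so a half turn about z gives the same grasp; the last joint's range is limited). The gripper opens to 85 mm and grips with 20 to 120 N. Pads are 22 mm wide; open, the fingers measure 114 mm over their backs; the gripper's body (76 mm by 85 mm) begins 54 mm behind the grasp point. The pads swing forward as they close: fully open they stand 13 mm farther back than shut.
Start: joints at [-1.431, 0.477, 0.022, 1.555, -0.011, 1.109, -0.083], TCP at [165.553, 654.401, 195.108] pointing down, gripper open.
Joint ranges: [-2.96, 2.96], [-0.34, 2.1], [-1.41, 1.46], [0.24, 2.44], [-1.37, 4.51], [0.17, 1.92], [-2.96, 2.96]. Speed limits (rad/s): [2.39, 2.39, 3.14, 3.14, 3.14, 3.14, 3.14].

### API

Orientations are given as a rotation vector (axis times angle).
In Python, from workcell import arm gives the robot as it stands.
- The arm moves only by the tool play_rows, never from a script. Its argument "targets" is a list that holds one entry, the list of rows, each a list of 4 numbers: the shift along the tool's x, y, z in cm, then the turn about the tool's z in rad. In form: [[[tx, ty, tz, turn], ...]]. A call has 1 to 12 rows; each row is the pose to reach, as a shift and turn from the pose commanded when the call began, along the tool's axes at that moment; what a row does not reach only later rows make up. A row lasts 1/8 s, in which the tool goes at most 62.5 mm and 10.7 degrees, less where a joint would pass 70% of its speed; a pose out of reach is approached as far as the arm can. A call with a gripper value outside its range is refused whole. "fingers" is the finger opening in cm, from 0 to 8.54, set as the call begins (left out, the last holds). The fingers move at their own pace and stop on an object; "newtons" is the grip in N (left out, the last holds). Time passes only in rows, so rows that repeat a pose let the fingers close. It gives the time, the measured TCP pose, the force, the opening and the grip force at its end, in the units of the state.
- arm.get_state(): the state, without advancing time (a new reading comes with each control period).
- arm.camera(name): name is "scene" or "top" or "wrist"; returns a dict with "img" (384x512x3 uint8, red, green, blue), "z_map" (384x512 float32, mm along the optical axis (not along the pixel's ray), 0 where there is no reading), "fx", "fy", "cx", "cy" (pixels), "T" (4x4, takes a point from camera to world coordinates). Camera axes: x right, y up, looking along -z (the intrinsics and any distortion apply to the point x, -y, -z); pixel columns grow to the right and rows downward; lengths in mm; the calibration is good to about 2 mm. A picture is of the moment at which its call begins.
- arm.close_job(): hands the job in; it is judged then, once.
The state is a dict: "time": time; "q": joint angles; "joint_velocities": joint speeds; "tau": joint torques, N m; "ee_pos": TCP position; "orientation": TCP orientation; "contact_force": force on the tool from outside, world axes, zero at the start; "wrist_torque": the same for the moment, N m; "opening": opening from 0.0 (shut) to 1.0 (fully open); "gripper_force": force on a finger pad.
Only numpy, scipy, OpenCV 4.12 (cv2) and the standard library are available. Lean on these libraries where they do the work, as an engineer would, in place of code of your own. Each camera call takes 0.05 s, during which the arm holds its last target. There are 200 camera calls.

### The job

One of the two small doming presses still lacks its ram; the doming block is already set on that press's base. Take the long headed ram out of the wooden punch stand, thread it nose first down through the upper and then the lower bushing of that press, and finish still holding it there, upright and still, its nose about 10 mm above the doming block. The nose must not come down on the block; leave the ram of the other press, the punches in the stand and the tin and brush beside them where they are.

Things in the scene. Friction and masses are not known exactly. Their poses are not given: they have to be found in the camera images.
- ram: the loose steel ram, upright in one hole of the wooden stand: shaft 12 mm in diameter, 120 mm long, lowest 6 mm tapering to an 8 mm flat nose; on top a round head 20 mm in diameter, 34 mm tall; 154 mm over all, about 0.2 kg. Origin at the nose's end, z along the rod to the head. In the stand the nose is 10 mm above the table, the head 130 to 164 mm
- ram_nose (a point): centre of the ram's nose end (the body's origin)
- ram_head (a point): centre of the ram's head, on the axis 137 mm from the nose
- stand: wooden punch stand, fixed, 50 x 130 x 70 mm (x, y, z), origin at the centre of its underside; three upright holes 13.6 mm wide, 60 mm deep at y = -40, 0 and +40 mm along its own y axis. Which of them holds the ram and which the two punches varies
- punch_small: short headless steel punch with a 16 mm ball on top, in another hole of the stand; origin at its foot; its top is about 100 mm above the table
- punch_large: short headless steel punch with a 20 mm ball on top, in the third hole of the stand; origin at its foot; its top is about 102 mm above the table
- press_1: C-shaped dark steel press frame, fixed; origin on the table under the vertical axis of its two bushings. Base 16 mm thick, 90 mm wide (y), x = -45 to 90 mm; column at x = 56 to 80 mm with two arms 44 mm wide reaching to x = -23 mm, at 60 to 76 and 110 to 126 mm above the table. Each arm has a 15 mm through hole on the axis with a 3 mm high brass rim on top
- press_1_mouth (a point): centre of the upper bushing's mouth of press_1, on its axis, 129 mm above the table
- press_2: a second press frame, same as press_1 in every way
- press_2_mouth (a point): centre of the upper bushing's mouth of press_2, on its axis, 129 mm above the table
- doming_block: round brass block, 32 mm in diameter and 14 mm tall, fixed on the base of the press that lacks its ram, on its bushing axis; it may be either press. Origin at the centre of its underside, 16 mm above the table
- block_top (a point): centre of the doming block's top, 30 mm above the table, on the bushing axis
- fitted_ram: the other press's ram, same as the loose ram, already through both bushings with its nose resting on the base; origin at its nose, the top of its head is 170 mm above the table; leave it
- polish_tin: small flat tin, 48 x 73 x 19 mm, on the table between the presses; a bystander
- brush: yellow bench brush, 99 x 121 x 32 mm, right of the stand; a bystander
Things that resemble listed ones, but are neither listed nor needed, are in the scene too. What is shaped like the ram but green or yellow is not meant.

How it is judged:
By the outcome, as a careful person would: the job done as asked, in the order asked, and still so for the second after the job is handed in, while the arm keeps its last pose, push and grip.
It also fails if it takes over 45 s, if anything falls off the work surface, if the arm or the gripper's body presses on something with over 40 N, if the wrist force passes 120 N, or if a joint passes its speed limit or range.

## Working session

There is one attempt and no reset: what is moved stays moved. The work goes in short steps, Python scripts to look and compute and a tool call to move; the robot and the scene stay as the last step left them, time stands still between calls to the robot, and variables do not carry over. Pictures are saved under pics/ and viewed, at most 10 in all, crops included, and the job is handed in when it is done.

Besides the shell and the picture viewer there is one more tool, called after "Call:" by a JSON object that holds its "name" and its "arguments". play_rows: Moves the arm, as the interface text tells. Its arguments: {"type":"object","properties":{"targets":{"type":"array"},"fingers":{"type":"number"},"newtons":{"type":"number"}},"required":["targets"]}

```bash
mkdir -p pics
cat > h.py <<'E'
import numpy as np, cv2
from workcell import arm
from scipy.spatial.transform import Rotation as R
def snap(n,f):
    c=arm.camera(n); cv2.imwrite(f'pics/{f}.png',cv2.cvtColor(c['img'],cv2.COLOR_RGB2BGR)); np.save(f'pics/{f}.npy',c,allow_pickle=True); return c
def load(f): return np.load(f'pics/{f}.npy',allow_pickle=True).item()
def cloud(c):
    z=c['z_map']; v,u=np.mgrid[:z.shape[0],:z.shape[1]]
    p=np.stack([(u-c['cx'])/c['fx']*z,-(v-c['cy'])/c['fy']*z,-z],-1)
    w=p@c['T'][:3,:3].T+c['T'][:3,3]; w[z==0]=np.nan; return w
E
python3 - <<'E'
from h import *
s=arm.get_state();print(s['time'],s['ee_pos'],s['orientation'],s['opening'],s['contact_force'])
ims=[]
for n in('scene','top'):
    c=snap(n,n+'0');print(n,[k for k in c],c['fx'],c['cx'],c['cy'],np.round(c['T'],3).tolist());ims.append(c['img'])
E
```

```text
0.0 [165.42912416 653.75106345 194.15163241] [-3.88243177e-01 -3.11742050e+00  2.78424431e-03] 0.9967650264021755 [ 0.27661197 -0.5087188   0.38591463]
scene ['img', 'z_map', 'fx', 'fy', 'cx', 'cy', 'T'] 389.82679081774313 252.48311743810595 192.41941810741775 [[-0.874, -0.401, 0.274, 762.851], [0.486, -0.713, 0.506, 478.931], [-0.007, 0.575, 0.818, 861.951], [0.0, 0.0, 0.0, 1.0]]
top ['img', 'z_map', 'fx', 'fy', 'cx', 'cy', 'T'] 350.2978715154809 259.36070549763474 189.28678615814746 [[0.022, 0.992, -0.122, 413.4], [-1.0, 0.02, -0.019, 4.27], [-0.017, 0.122, 0.992, 966.403], [0.0, 0.0, 0.0, 1.0]]
```

View pics/scene0.png

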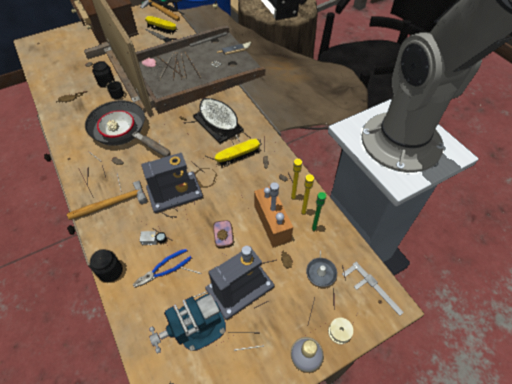

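View pics/top0.png

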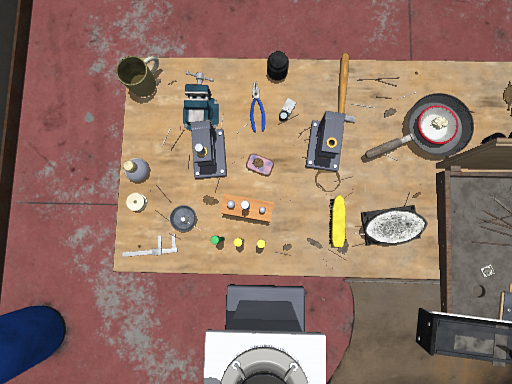

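The scene picture shows the stand at (272,212) with a silver-headed ram in its middle hole (273,190), and two yellow rams (297,165 and 308,181) and one green ram (320,197) nearby. The press at (170,180) is empty with its brass rims visible, and the press at (240,275) has its ram fitted. In the top view the stand is at (246,208), the empty press at (326,140) with its mouth about (331,143), and the fitted press at (207,152).

Candidates in the scene view are silver (273,190), yellow (297,165), yellow (308,181), green (320,197) and the fitted ram (247,253). Silver in the stand fits. I'll measure it and confirm in a crop.

Run:
```python
from h import *
t=load('top0');s=load('scene0')
crop=lambda c,x,y,w,h,k:cv2.resize(c['img'][y:y+h,x:x+w,::-1],(w*k,h*k),interpolation=cv2.INTER_CUBIC)
a=crop(s,140,140,100,75,4);b=crop(t,205,190,100,75,4)
d=crop(t,295,100,100,75,4);e=crop(s,245,150,100,75,4)
cv2.imwrite('pics/crops.png',np.vstack([np.hstack([e,b]),np.hstack([a,d])]))
for n,c in(('top',t),('scene',s)):
    w=cloud(c);z=w[...,2]
    def rep(l,box,lo,hi):
        x0,y0,x1,y1=box;q=w[y0:y1,x0:x1].reshape(-1,3);q=q[(q[:,2]>lo)&(q[:,2]<hi)]
        if len(q): print(n,l,len(q),'med',np.median(q,0).round(1),'mid',((q.min(0)+q.max(0))/2).round(1),'ext',np.ptp(q,axis=0).round(1))
    B={'top':dict(ram=(225,190,265,225),stand=(215,190,280,230),e=(300,100,350,185),dec=(205,230,270,255),f=(185,115,230,185)),
       'scene':dict(ram=(255,170,290,215),stand=(245,175,300,250),e=(140,145,205,215),dec=(285,150,330,235),f=(205,240,280,325))}[n]
    rep('ramhead',B['ram'],155,172);rep('standtop',B['stand'],66,74);rep('upper arm',B['e'],121,127.5);rep('rim',B['e'],127.8,133);rep('base',B['e'],12,20)
    rep('decoys',B['dec'],100,200);rep('fitted',B['f'],160,180);rep('table',B['stand'],-5,5)
```

```text
top ramhead 62 med [475.2  52.3 163.6] mid [475.4  52.3 161.5] ext [18.3 18.5 11.5]
top standtop 834 med [473.8  47.9  69.8] mid [476.3  52.7  70. ] ext [ 67.3 133.3   7.9]
top upper arm 602 med [ 669.4 -157.2  125.6] mid [ 663.5 -156.9  124.3] ext [106.7  56.7   6.4]
top rim 97 med [ 638.9 -154.5  128.6] mid [ 663.1 -156.9  130.2] ext [102.9  54.1   4.8]
top base 827 med [ 634.9 -136.6   15.9] mid [ 687.8 -164.    16. ] ext [201.5 119.9   8. ]
top decoys 199 med [391.3  66.7 153.3] mid [391.5  66.8 141.5] ext [ 22.9 124.9  35. ]
top fitted 64 med [605.4 162.9 169.3] mid [606.6 163.6 166.6] ext [18.5 19.2 12.3]
top table 1559 med [ 4.59e+02  5.47e+01 -1.00e-01] mid [ 4.758e+02  5.650e+01 -1.000e-01] ext [111.9 179.3   9.6]
scene ramhead 70 med [479.4  56.1 162.3] mid [478.2  54.3 161.1] ext [20.3 20.1 11.4]
scene standtop 738 med [484.1  64.2  69.2] mid [449.2  54.1  70. ] ext [126.7 135.7   7.9]
scene upper arm 593 med [ 670.2 -154.8  125.1] mid [ 665.2 -157.3  124.2] ext [106.5  59.9   6.4]
scene rim 32 med [ 638.9 -149.6  128.6] mid [ 657.2 -147.4  129. ] ext [68.9 33.2  2.5]
scene base 841 med [ 663.5 -136.3   15.1] mid [ 669.4 -159.3   16. ] ext [160.8 115.1   7.9]
scene decoys 408 med [395.8  72.4 142.2] mid [393.6  69.2 128.2] ext [ 26.3 125.6  56.4]
scene fitted 88 med [609.7 167.1 168.4] mid [609.5 165.3 166.1] ext [18.7 19.8 12.2]
scene table 2443 med [460.   23.6  -0.7] mid [449.8  17.1  -0. ] ext [234.3 263.9  10. ]
```

View pics/crops.png

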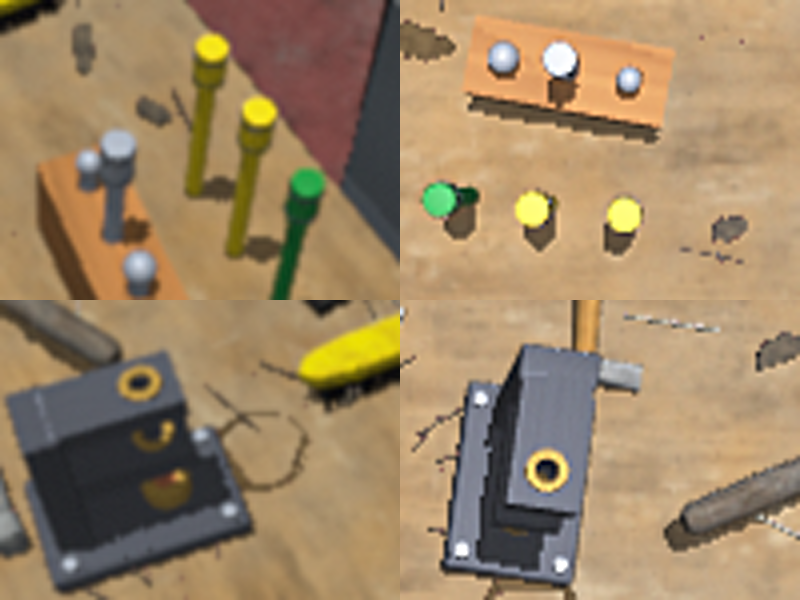

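The crop confirms it: the silver headed ram is in the stand's middle hole, with a ball punch on each side. The empty press at right has brass rims and a brass block visible on its base. The yellow and green rams stand free at x≈391. Next I refine the mouth and head by ray-plane intersection.

```bash
cat >> h.py <<'E'
def ray(c,u,v,z):
    d=c['T'][:3,:3]@np.array([(u-c['cx'])/c['fx'],-(v-c['cy'])/c['fy'],-1]);o=c['T'][:3,3]
    return o+d*(z-o[2])/d[2]
def proj(c,p):
    q=c['T'][:3,:3].T@(np.array(p)-c['T'][:3,3]);return c['cx']-c['fx']*q[0]/q[2],c['cy']+c['fy']*q[1]/q[2]
E
python3 - <<'E'
from h import *
for n,rb,hb in(('top',(318,130,345,156),(235,195,256,218)),('scene',(162,150,192,170),(262,175,285,198))):
    c=load(n+'0');w=cloud(c)
    x0,y0,x1,y1=rb;hsv=cv2.cvtColor(c['img'],cv2.COLOR_RGB2HSV)[y0:y1,x0:x1]
    m=((hsv[...,1]>110)&(hsv[...,2]>100)&(hsv[...,0]<35)&(w[y0:y1,x0:x1,2]>115)).astype(np.uint8)
    k=cv2.findContours(m,cv2.RETR_EXTERNAL,cv2.CHAIN_APPROX_NONE)[0];k=max(k,key=cv2.contourArea)
    e=cv2.minEnclosingCircle(k);el=cv2.fitEllipse(k);u,v=el[0][0]+x0,el[0][1]+y0
    print(n,'rim',m.sum(),(u,v),el[1],ray(c,u,v,128).round(1))
    x0,y0,x1,y1=hb;q=w[y0:y1,x0:x1,2];v,u=np.nonzero((q>160.5)&(q<170))
    print(' head',len(u),ray(c,u.mean()+x0,v.mean()+y0,164).round(1))
    B=w.reshape(-1,3);
    q=B[(B[:,2]>122)&(B[:,2]<127.5)&(abs(B[:,0]-665)<60)&(abs(B[:,1]+157)<40)][:,:2].astype(np.float32)
    print(' arm rect',cv2.minAreaRect(q))
E
```

```text
top rim 60 (331.1882801055908, 142.32646942138672) (9.405296325683594, 9.902270317077637) [ 635.6 -152.4  128. ]
 head 53 [476.3  53.2 164. ]
 arm rect ((663.392333984375, -156.2390899658203), (48.962440490722656, 102.60004425048828), 82.42118072509766)
scene rim 51 (174.54883766174316, 160.4757194519043) (7.2405877113342285, 9.670952796936035) [ 637.  -151.6  128. ]
 head 54 [478.5  55.3 164. ]
 arm rect ((665.29296875, -155.19871520996094), (51.65597915649414, 102.71876525878906), 82.1670913696289)
```

Call:
{"name": "play_rows", "arguments": {"targets": [[[-1,-1.5,-6,0],[-4,-7.5,-6,0],[-7,-13,-6,0],[-10,-19,-6,0],[-13,-24.5,-6,0],[-16,-30,-6,0],[-20,-35,-6,0],[-25,-39,-6,0],[-30,-42,-6,0],[-35,-46,-6,0],[-40,-48,-6,0],[-44.9,-50.6,-6,0]]], "fingers": 8.5, "newtons": 80}}

```text
time: 1.6
ee_pos: [478.0, 52.1, 255.2]
orientation: [0.388, 3.117, 0.001]
contact_force: [1.0, -0.1, -0.8]
opening: 0.998
gripper_force: 0.0
```

Run:
```python
from h import *
c=snap('wrist','w1');w=cloud(c);z=w[...,2]
m=((z>158)&(z<170)&(np.hypot(w[...,0]-477,w[...,1]-53)<25)).astype(np.uint8)
v,u=np.nonzero(m);print(len(u),u.mean(),v.mean(),ray(c,u.mean(),v.mean(),164),np.ptp(u),np.ptp(v), c['T'][:3,3], arm.get_state()['ee_pos'])
k=max(cv2.findContours(m,0,1)[0],key=cv2.contourArea);e=cv2.minEnclosingCircle(k);print(e,ray(c,*e[0],164))
```

```text
417 257.18465227817745 177.77458033573143 [475.40841141  53.44672797 164.        ] 22 23 [411.08759155  68.61124808 433.964022  ] [482.40999617  46.46683311 255.75418117]
((257.0543518066406, 177.56521606445312), 11.715778350830078) [475.20158242  53.38339214 164.        ]
```

View pics/w1.png

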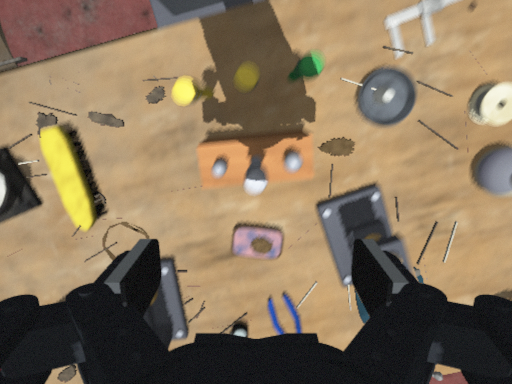

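The wrist view shows the ram head at (257,178) in the stand, flanked by the two balls. The ray gives about (475.4, 53.4), agreeing with the other views to ~2 mm. I'll go down partway and let it settle.

Call:
{"name": "play_rows", "arguments": {"targets": [[[0,0,0,0],[0,0,0,0],[0,0,2,0],[0,0,4,0],[0,0,6,0],[0,0,7,0],[0,0,7,0],[0,0,7,0]]]}}

```text
time: 2.65
ee_pos: [477.1, 54.1, 185.8]
orientation: [0.387, 3.117, 0.001]
contact_force: [0.5, 0.8, 0.4]
opening: 0.995
gripper_force: 0.0
```

Call:
{"name": "play_rows", "arguments": {"targets": [[[0,0,1.5,0],[0,0,3,0],[0,0,4.5,0],[0,0,5.6,0],[0,0,5.6,0],[0,0,5.6,0]]]}}

```text
time: 3.4
ee_pos: [477.0, 53.7, 129.3]
orientation: [0.389, 3.117, 0.0]
contact_force: [0.1, 0.2, 0.5]
opening: 0.994
gripper_force: 0.0
```

Call:
{"name": "play_rows", "arguments": {"targets": [[[0,0,0,0],[0,0,0,0],[0,0,0,0],[0,0,0,0],[0,0,0,0],[0,0,0,0],[0,0,0,0],[0,0,0,0],[0,0,0,0],[0,0,0,0]]], "fingers": 1.2, "newtons": 80}}

```text
time: 4.65
ee_pos: [476.7, 53.7, 129.1]
orientation: [-0.388, -3.117, -0.0]
contact_force: [-0.4, -0.1, -0.5]
opening: 0.141
gripper_force: 0.0
```

The opening equals the 12 mm commanded and there is no force, so the head isn't gripped. I'll look.

Run:
```python
from h import *
s=arm.get_state();print(s['opening'],s['gripper_force'],s['ee_pos'])
a=snap('wrist','w2');b=snap('scene','s2')
print(proj(b,(476.7,53.7,164)))
C=b['img'][150:250,230:330,::-1]
cv2.imwrite('pics/v2.png',np.hstack([cv2.resize(C,(400,400),interpolation=2),cv2.resize(a['img'][200:384,160:344,::-1],(400,400))]))
```

```text
0.14134205591635923 0.0 [476.71747007  53.72507073 129.09784476]
(np.float64(274.5401264272643), np.float64(184.890754913087))
```

View pics/v2.png

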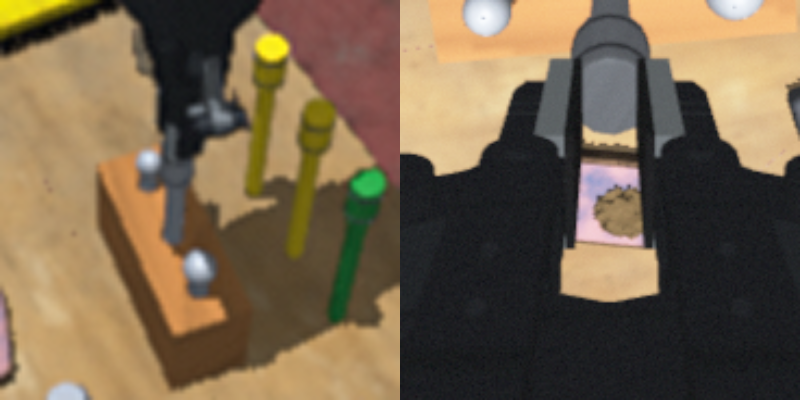

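The scene crop shows the fingers around the head at (175,165). In the wrist crop the head is between the pads at (607,95), with its collar at (610,45). I'll check the depth of what lies between the pads.

Run:
```python
from h import *
w=cloud(load('w2'))
for v in (205,212,220,228,236,244,252,258,264): 
    print(v,[w[v,u].round(0).astype(int).tolist() if np.isfinite(w[v,u,0]) else None for u in (228,238,246,254,262,272,282)])
```

```text
205 [[482, 30, 71], [484, 37, 69], [486, 43, 69], [467, 55, 132], [473, 58, 118], [490, 63, 70], [492, 70, 71]]
212 [[487, 28, 70], [490, 36, 70], [467, 50, 140], [467, 55, 144], [468, 59, 143], [496, 61, 71], [498, 69, 69]]
220 [[494, 26, 69], [496, 34, 70], [467, 51, 153], [467, 55, 157], [468, 59, 156], [475, 63, 141], [532, 67, 0]]
228 [[462, 44, 170], [463, 48, 170], [467, 51, 163], [468, 55, 164], [469, 58, 163], [467, 63, 171], [468, 68, 170]]
236 [[463, 44, 179], [463, 49, 179], [471, 50, 164], [471, 54, 165], [473, 57, 164], [467, 63, 180], [469, 67, 178]]
244 [[463, 45, 187], [464, 49, 187], [475, 49, 164], [476, 53, 164], [477, 56, 164], [467, 63, 187], [468, 66, 187]]
252 [[463, 46, 194], [464, 49, 193], [479, 48, 164], [480, 52, 164], [481, 55, 164], [467, 62, 194], [468, 66, 194]]
258 [[462, 46, 200], [464, 50, 199], [482, 47, 164], [483, 51, 165], [484, 55, 164], [467, 62, 199], [468, 66, 199]]
264 [[463, 46, 203], None, [571, 19, 0], [573, 27, 0], [575, 35, 0], [467, 62, 202], [468, 65, 203]]
```

Run:
```python
from h import *
for f,u0,u1 in(('w1',90,165),('w2',210,245)):
    c=load(f);w=cloud(c);T=c['T'];print(f,T[:3,3].round(1))
    for v in range(222,300,8):
        r=w[v,u0:u1];r=r[c['z_map'][v,u0:u1]<300]
        if len(r): print(v,len(r),r[np.nanargmin(r[:,2])].round(0),r[np.nanargmax(r[:,2])].round(0))
s=arm.get_state();print(R.from_rotvec(s['orientation']).as_matrix().round(3))
```

```text
w1 [411.1  68.6 434. ]
246 25 [461.  12. 305.] [455.  10. 316.]
254 41 [465.  11. 305.] [454.   9. 323.]
262 49 [468.  10. 305.] [454.   7. 329.]
270 57 [472.   9. 305.] [456.  13. 335.]
278 64 [475.   8. 306.] [455.  13. 340.]
286 69 [477.   8. 310.] [452.   8. 348.]
294 65 [477.   7. 315.] [453.   8. 351.]
w2 [410.   70.3 307.8]
222 35 [494.  16.  68.] [467.  49. 154.]
230 17 [468.  49. 163.] [462.  45. 174.]
238 29 [472.  48. 164.] [462.  45. 182.]
246 35 [476.  48. 163.] [462.  45. 190.]
254 35 [480.  46. 164.] [463.  49. 197.]
262 34 [482.  46. 168.] [460.  42. 205.]
270 33 [480.  46. 179.] [459.  45. 213.]
278 33 [483.  45. 180.] [460.  43. 216.]
286 32 [481.  46. 189.] [460.  43. 220.]
294 32 [484.  45. 190.] [457.  50. 232.]
[[-0.969  0.245 -0.   ]
 [ 0.245  0.969  0.   ]
 [ 0.     0.    -1.   ]]
```

The depth shows the fingertips end at z≈168 while the reported TCP is 129 (and in w1, open, at 305 against 255). The real tips are therefore about 38 mm above the reported TCP, and they closed just above the head without touching it. I'll reopen, go 37 mm lower and grip.

Call:
{"name": "play_rows", "arguments": {"targets": [[[0,0,0,0],[0,0,0,0],[0,0,0,0],[0,0,0,0],[0,0,0,0],[0,0,0,0],[0,0,1,0],[0,0,2,0],[0,0,3,0],[0,0,3.6,0],[0,0,3.6,0],[0,0,3.6,0]]], "fingers": 6}}

```text
time: 6.25
ee_pos: [476.9, 53.7, 93.2]
orientation: [0.388, 3.117, 0.0]
contact_force: [-0.4, -0.4, -0.7]
opening: 0.706
gripper_force: 0.0
```

Call:
{"name": "play_rows", "arguments": {"targets": [[[0,0,0,0],[0,0,0,0],[0,0,0,0],[0,0,0,0],[0,0,0,0],[0,0,0,0],[0,0,0,0],[0,0,0,0]]], "fingers": 1.2, "newtons": 80}}

```text
time: 7.25
ee_pos: [477.2, 53.8, 93.5]
orientation: [0.388, 3.117, 0.001]
contact_force: [-0.2, -0.4, 5.5]
opening: 0.217
gripper_force: 77.9
```

Gripped with 78 N at about 19 mm. Lifting straight up 150 mm.

Call:
{"name": "play_rows", "arguments": {"targets": [[[0,0,-0.5,0],[0,0,-1.5,0],[0,0,-3,0],[0,0,-4.5,0],[0,0,-6,0],[0,0,-8,0],[0,0,-10,0],[0,0,-12,0],[0,0,-14,0],[0,0,-15,0],[0,0,-15,0],[0,0,-15,0]]]}}

```text
time: 8.75
ee_pos: [476.2, 53.6, 242.5]
orientation: [-0.388, -3.116, 0.001]
contact_force: [-0.5, 0.7, -3.0]
opening: 0.207
gripper_force: 78.1
```

Call:
{"name": "play_rows", "arguments": {"targets": [[[-1.5,-1.2,0,0],[-4,-3.1,0,0],[-7,-5.4,0,0],[-10,-7.8,0,0],[-13,-10.1,0,0],[-16,-12.5,0,0],[-18.5,-14.4,0,0],[-20,-15.6,0,0],[-20.5,-16,0,0],[-20.5,-16,0,0],[-20.5,-16,0,0],[-20.5,-16,0,0]]]}}

```text
time: 10.25
ee_pos: [636.0, -150.6, 243.2]
orientation: [0.386, 3.118, 0.001]
contact_force: [0.5, 0.1, -2.2]
opening: 0.212
gripper_force: 78.2
```

Run:
```python
from h import *
s=arm.get_state();print(s['time'],s['ee_pos'],s['gripper_force'])
a=snap('scene','s3');b=snap('top','t3');c=snap('wrist','w3')
for k in(a,c): print([np.round(proj(k,(636.3,-152,z)),1) for z in(129,160)])
f=lambda i,u,v,h:cv2.resize(i['img'][v-h:v+h,u-h:u+h,::-1],(400,400),interpolation=2)
cv2.imwrite('pics/v3.png',np.hstack([f(a,175,150,50),cv2.resize(c['img'][:,64:448,::-1],(400,400))]))
```

```text
10.25 [ 636.04440039 -150.63496394  243.24086098] 78.2220196723938
[array([174.7, 160. ]), array([172.5, 151.6])]
[array([255.4, 175.3]), array([255.3, 183.8])]
```

View pics/v3.png

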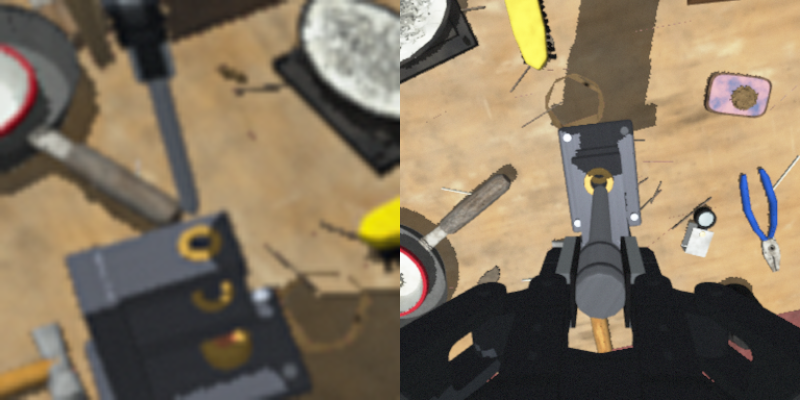

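The scene crop shows the ram nearly upright above the press, nose at (190,210) and mouth at (200,243). The wrist crop shows the nose just over the brass mouth at (598,183). I'll fit the shaft axis and the rim in each view.

```bash
cat > fit.py <<'E'
from h import *
from scipy.optimize import least_squares
def shaft(c,g,zlo,zhi):
    w=cloud(c).reshape(-1,3);q=w[(w[:,2]>zlo)&(w[:,2]<zhi)&(np.hypot(w[:,0]-g[0],w[:,1]-g[1])<14)]
    zm=(zlo+zhi)/2
    r=lambda p:np.hypot(q[:,0]-p[0]-p[2]*(q[:,2]-zm),q[:,1]-p[1]-p[3]*(q[:,2]-zm))-6
    o=least_squares(r,[g[0],g[1],0,0],loss='soft_l1');p=o.x
    return len(q),p.round(3),np.abs(r(p)).mean().round(2),lambda z:(p[:2]+p[2:]*(z-zm)).round(1)
E
python3 - <<'E'
from fit import *
for f in('s3','w3'):
    c=load(f);n,p,e,ax=shaft(c,(636,-151.5),170,268);print(f,n,p,e,'nose',ax(160),'head',ax(297))
w=load('w3');s=load('s3')
for c,(u,v),h in((w,(255,175),16),(s,(174,160),11)):
    x0,y0=u-h,v-h;hs=cv2.cvtColor(c['img'],cv2.COLOR_RGB2HSV)[y0:y0+2*h,x0:x0+2*h];z=cloud(c)[y0:y0+2*h,x0:x0+2*h,2]
    m=((hs[...,1]>110)&(hs[...,2]>90)&(hs[...,0]<35)&(z>115)&(z<140)).astype(np.uint8)
    k=np.vstack([k for k in cv2.findContours(m,0,cv2.CHAIN_APPROX_NONE)[0] if len(k)>5]);hl=cv2.convexHull(k).reshape(-1,2)+[x0,y0]
    P=np.array([ray(c,a,b,128.5)[:2] for a,b in hl]);o=least_squares(lambda p:np.hypot(*(P-p[:2]).T)-p[2],[636,-152,10],loss='soft_l1')
    print('rim',m.sum(),len(P),o.x.round(1))
E
```

```text
s3 168 [ 6.36665e+02 -1.50948e+02 -2.00000e-03 -1.00000e-03] 0.73 nose [ 636.8 -150.9] head [ 636.5 -151. ]
w3 843 [ 6.35837e+02 -1.51594e+02  0.00000e+00  1.00000e-03] 0.12 nose [ 635.8 -151.7] head [ 635.9 -151.5]
rim 303 19 [ 635.4 -152.8   12.7]
rim 45 10 [ 637.6 -151.8   11.8]
```

The ram is upright to within 2 mrad, and the mouth lies about 1 mm toward -y. I'll correct that and enter the upper bushing.

Call:
{"name": "play_rows", "arguments": {"targets": [[[0,-0.1,0.5,0],[0,-0.1,1,0],[0,-0.1,2,0],[0,-0.1,3,0],[0,-0.1,3.5,0],[0,-0.1,4,0],[0,-0.1,4.5,0],[0,-0.1,5,0],[0,-0.1,5,0],[0,-0.1,5,0]]]}}

```text
time: 11.65
ee_pos: [636.1, -152.7, 193.3]
orientation: [0.388, 3.117, -0.0]
contact_force: [-1.4, -0.7, -2.5]
opening: 0.211
gripper_force: 78.2
```

Run:
```python
from fit import *
s=arm.get_state();print(s['time'],s['ee_pos'],s['contact_force'],s['wrist_torque'])
a=snap('scene','s4');c=snap('wrist','w4')
for k in(a,c):
    n,p,e,ax=shaft(k,(636,-152.5),136,218);print(n,p,e,ax(110),ax(129))
w=cloud(c).reshape(-1,3);q=w[(w[:,2]>250)&(w[:,2]<275)&(np.hypot(w[:,0]-636,w[:,1]+152.5)<7)];print('headtop',np.median(q,0),len(q))
f=lambda i,u,v,h:cv2.resize(i['img'][v-h:v+h,u-h:u+h,::-1],(400,400),interpolation=2)
cv2.imwrite('pics/v4.png',np.hstack([f(a,172,160,40),f(c,256,190,50)]))
```

```text
11.65 [ 636.09708882 -152.71960379  193.27579255] [-1.43021969 -0.69252582 -2.45337224] [ 0.01524988  0.02932684 -0.01435619]
123 [ 6.36768e+02 -1.53143e+02 -2.00000e-03  1.00000e-03] 0.74 [ 636.9 -153.2] [ 636.8 -153.2]
760 [ 6.35830e+02 -1.53318e+02 -1.00000e-03  2.00000e-03] 0.13 [ 635.9 -153.4] [ 635.9 -153.4]
headtop [ 635.93957268 -152.4771006   263.60015543] 939
```

View pics/v4.png

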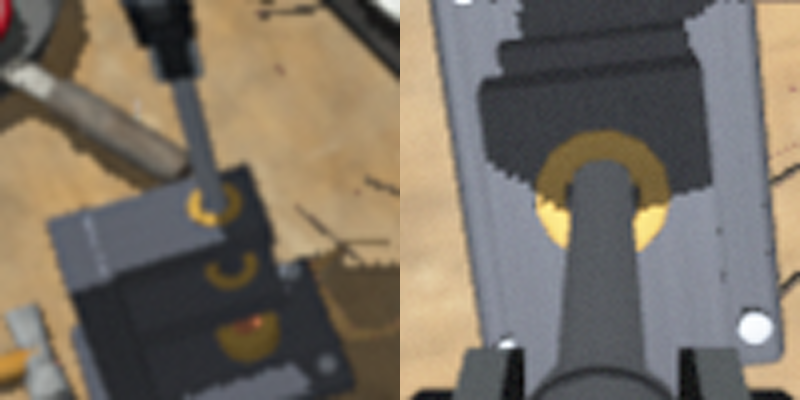

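The scene crop shows the nose inside the upper mouth at (213,207). The wrist crop shows the shaft centred sideways in the rim (603 against 602). The head top at 263.6 means the nose is at about 109.6. I'll refit the rim for fore-aft centring.

Run:
```python
from fit import *
c=load('w4');w=cloud(c);x0,y0=231,155
hs=cv2.cvtColor(c['img'],cv2.COLOR_RGB2HSV)[y0:y0+60,x0:x0+50]
m=((hs[...,1]>90)&(hs[...,0]<35)&(hs[...,2]>60)).astype(np.uint8);z=w[y0:y0+60,x0:x0+50,2];m[(z<120)|(z>133)]=0
P=w[y0:y0+60,x0:x0+50][m>0];print(len(P),np.median(P,0).round(1),P.min(0).round(1),P.max(0).round(1))
hl=cv2.convexHull(P[:,:2].astype(np.float32)).reshape(-1,2)
V,U=np.nonzero(m);Q=np.array([ray(c,u+x0,v+y0,129)[:2] for u,v in zip(U,V)])
for X in(hl,cv2.convexHull(Q.astype(np.float32)).reshape(-1,2)):
    o=least_squares(lambda p:np.hypot(*(X-p[:2]).T)-p[2],[636,-152,11],loss='soft_l1');print('rim',o.x.round(2))
# inner radius by direction
d=Q-o.x[:2];a=np.degrees(np.arctan2(d[:,1],d[:,0]));r=np.hypot(*d.T)
for k in range(-180,180,30):
    s=(a>=k)&(a<k+30)
    if s.any(): print(k,r[s].min().round(1),r[s].max().round(1))
```

```text
448 [nan nan nan] [nan nan nan] [nan nan nan]
rim [ 635.56 -152.78   12.86]
rim [ 635.35 -152.76   12.89]
-180 7.7 13.1
-150 7.7 13.3
-120 8.0 13.0
-90 7.7 13.0
-60 10.6 13.0
0 10.4 13.0
30 7.2 13.1
60 7.7 13.1
90 7.1 13.0
120 7.5 13.2
150 7.7 12.8
```

The shaft is within 0.8 mm of the axis. I'll nudge it +y by 0.6 mm and continue slowly through the lower bushing.

Call:
{"name": "play_rows", "arguments": {"targets": [[[0,0.06,0,0],[0,0.06,0.5,0],[0,0.06,1,0],[0,0.06,1.5,0],[0,0.06,2,0],[0,0.06,2.5,0],[0,0.06,3,0],[0,0.06,3.5,0],[0,0.06,4,0],[0,0.06,4,0],[0,0.06,4,0]]]}}

```text
time: 13.12
ee_pos: [636.2, -152.2, 153.3]
orientation: [0.388, 3.117, -0.0]
contact_force: [0.4, -0.2, -2.4]
opening: 0.209
gripper_force: 78.2
```

No contact, and the nose is at about 70, inside the lower bushing. I'll go down the last 29.5 mm.

Call:
{"name": "play_rows", "arguments": {"targets": [[[0,0,0.5,0],[0,0,1,0],[0,0,1.5,0],[0,0,2,0],[0,0,2.4,0],[0,0,2.7,0],[0,0,2.95,0],[0,0,2.95,0],[0,0,2.95,0],[0,0,2.95,0],[0,0,2.95,0],[0,0,2.95,0]]]}}

```text
time: 14.62
ee_pos: [636.1, -152.1, 123.6]
orientation: [0.388, 3.117, 0.0]
contact_force: [0.3, -0.3, -1.5]
opening: 0.212
gripper_force: 78.2
```

Run:
```python
from fit import *
s=arm.get_state();print(s['time'],s['ee_pos'],s['contact_force'],s['wrist_torque'],s['gripper_force'],np.abs(s['joint_velocities']).max())
a=snap('scene','s5');c=snap('wrist','w5')
w=cloud(c).reshape(-1,3);q=w[(w[:,2]>180)&(w[:,2]<205)&(np.hypot(w[:,0]-636,w[:,1]+152.5)<7)];print('headtop',np.median(q,0),len(q))
f=lambda i,u,v,h:cv2.resize(i['img'][v-h:v+h,u-h:u+h,::-1],(400,400),interpolation=2)
cv2.imwrite('pics/v5.png',np.hstack([f(a,172,165,40),f(c,256,200,64)]))
```

```text
14.625 [ 636.12404899 -152.10382101  123.63488696] [ 0.27077153 -0.27924921 -1.49847088] [ 0.03877907  0.03577525 -0.02483427] 78.22227001190186 0.0009895574522799451
headtop [ 635.86367217 -152.53020069  193.84774597] 937
```

View pics/v5.png

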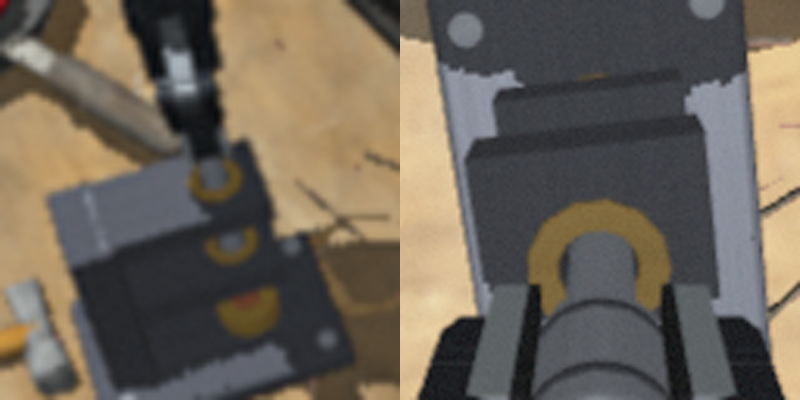

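The scene crop shows the shaft through the upper rim (213,180) and in the lower rim (232,240), with a gap to the block (248,310). The head top at 193.8 puts the nose at 39.8, which is 9.8 mm above the block. The ram is still and nothing is touching it.

```bash
python3 -c "
from workcell import arm
print(arm.close_job())"
```

```text
the job is handed in; nothing more can be done
None
```

The ram is threaded through both bushings of the empty press and held upright and still, with its nose about 10 mm above the doming block; the job is handed in.

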